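# Seat the keyed bottle rest in the capper's base

### The arm

A 7-joint arm with a two-finger parallel gripper is mounted at the origin on the work surface. World frame = base frame: x ahead of the robot, y to its left, z up, the work surface at z = 0. Lengths are in mm, angles in rad, forces in N, time in s.
With the tool pointing down it reaches from about 350 to 900 mm from the base axis. Payload 8.1 kg.
Tool frame: the origin (TCP) lies midway between the tips of the shut fingers; the grasp point (between the pads) lies 19 mm behind it; y points along the fingers, z is the direction in which the jaws open and shut, and the axes are right-handed (so a half turn about y gives the same grasp; the last joint's range is limited). The gripper opens to 92 mm and grips with 3 to 60 N. Pads are 19 mm wide; open, the fingers measure 130 mm over their backs; the gripper's body (75 mm by 190 mm) begins 47 mm behind the grasp point.
Start: joints at [-1.434, 0.434, 0.025, 1.573, -0.012, 1.134, -0.075], TCP at [148.47, 607.123, 226.742] pointing down, gripper open.
Joint ranges: [-2.62, 2.62], [-0.44, 2.09], [-1.27, 1.32], [0.08, 2.57], [-1.32, 4.46], [0.12, 2], [-2.74, 2.74]. Speed limits (rad/s): [2.22, 2.22, 3.01, 3.01, 3.14, 3.14, 3.14].

### API

Orientations are given as [roll, pitch, yaw] about the fixed x, y, z axes, in that order (R = Rz(yaw) Ry(pitch) Rx(roll)).
In Python, from station import readout, grab_frame, ticket gives the robot as it stands. The module is installed in compiled form; this text tells all that it offers.
- The arm moves only by the shell command python3 -m jog 'ROWS' [FORCE]. ROWS is JSON, a list of rows, each a list of 5 numbers: the gripper command: -1 is shut, 1 is fully open, values between are in proportion, then the shift along the tool's x, y, z in mm, then the turn about the tool's y in degrees. A call has 1 to 8 rows; each row shifts and turns the pose as measured when the row begins, along the tool's axes as they then stand; what a row does not reach is not made up. A row lasts 1/10 s, in which the tool goes at most 50 mm and 8.59 degrees, less where a joint would pass 70% of its speed; a pose out of reach is approached as far as the arm can. A call with a gripper value outside its range is refused whole. The fingers move at their own pace and stop on an object; FORCE is the grip in N (left out, the last holds). Time passes only in rows, so rows that do not move let the fingers close. It gives the time, the measured TCP pose, the force and the opening at its end, in the units of the state.
- readout.observe(): the state, without advancing time (a new reading comes with each control period).
- grab_frame(name): name is "side" or "top" or "wrist"; returns a dict with "img" (384x512x3 uint8, red, green, blue), "fx", "fy", "cx", "cy" (pixels), "dist_coeffs" ([k1, k2, p1, p2, k3] as OpenCV has them; the pictures are not rectified), "rvec" (rotation vector, rad) and "tvec" (3), from world to camera coordinates, as OpenCV has them. Camera axes: x right, y down, z forward; pixel columns grow to the right and rows downward; lengths in mm; the calibration is good to about 2 mm. A picture is of the moment at which its call begins. There is no depth.
- ticket.finish_job(): hands the job in, once; it reports no verdict.
The state is a dict: "t": time; "q": joint angles; "joint_vel": joint speeds; "tau": joint torques, N m; "position": TCP position; "eef_rot": TCP orientation; "wrist_force": force on the tool from outside, world axes, zero at the start; "torque": the same for the moment, N m; "opening": finger opening in mm.
Only numpy, scipy, OpenCV 4.12 (cv2) and the standard library are available. Lean on these libraries where they do the work, as an engineer would, in place of code of your own. Each camera call takes 0.05 s, during which the arm holds its last target. There are 200 camera calls.

### The job

The bottle rest of the lever capper, the round plate with three lugs, is riding up on the locating pin of the base. With a fingertip turn it round until the notch in its edge meets the pin, at the red line, then press it down until it sits fully home, flush with the base, and take the hand away. Do not pinch or lift the rest, and leave the other things on the cart where they are.

Things in the scene. Friction and masses are not known exactly. Their poses are not given: they have to be found in the camera images.
- capper: Chrome lever capper, fixed to the shelf. Base plate 24 mm high, with a round well 115 mm wide, 8 mm deep, where the bottle rest lies. Origin: on the shelf, under the well's centre; x points to the pillar, z up. The base reaches from x = -88 to 182 mm, y = -85 to 85 mm. A red line on its top, x = -82 to -62 mm, y = 0, marks the pin
- pillar_top (a point): Top of the capper's upright pillar, 25 mm thick (foot 60 mm), 140 mm from the well's centre along the capper's x; the point is 408 mm above the shelf. The capper's head and lever on it, lowest point 224 mm above the shelf, are swung aside, away from the well, to the quarter between the capper's +x and +y
- pin_top (a point): Top of the round-headed brass locating pin, 9 mm thick, that stands in the well at its edge, 54 mm from the centre on the capper's -x side, beside the red line. Its top is 6.5 mm over the well's floor, 22.5 mm above the shelf. The point lies at the crown of the head
- rest_center (a point): Middle of the top of the bottle rest: aluminium disc 110 mm wide, 8 mm thick, about 0.35 kg, on a spigot in the well's centre: it can only turn about the upright axis and slide up and down, and stays level. In its middle a flat black rubber pad 60 mm wide, 1 mm high; this point is on the pad: 32 mm above the shelf while the rest is up, 25 mm when home
- rest_notch (a point): Middle of the notch (13 mm wide, U-shaped, open to the edge) on the disc's upper face, 54 mm from its centre, with a short red line on the disc just inside it. The disc can go down only with the notch over the pin (about 2 mm play either side, and the pin's round head leads it in)
- lug0 (a point): Top centre of a bottle-centring lug, steel with a black top, standing on the disc 44 mm from its centre, 60 degrees counterclockwise (from above) from the notch. Each lug is 12 mm wide around the disc, 8 mm along the radius, 16 mm high: its top is 47 mm above the shelf while the rest is up, 40 mm when home
- lug1 (a point): The same of the lug opposite the notch, 180 degrees from it
- lug2 (a point): The same of the lug 60 degrees clockwise from the notch
- lug_faces_ccw: The half of every lug that faces counterclockwise (seen from above). Its origin is at the disc's centre, on the upper face. The fingers may press on the ccw or the cw faces, not on both at once
- lug_faces_cw: The half of every lug that faces clockwise; origin as above
- rest_turn (a joint): Angle of the bottle rest in the base, rad, counterclockwise from above; 0 (or a full turn either way): notch over the pin. Starts anywhere but near there. It turns without end stops in reach, with a friction of 0.08 N m (about 2 N at a lug), and stays where it is left
- rest_press (a joint): How far the rest has gone down, m: 0 at the start, riding just over the pin; 0.007 fully home, the disc flush with the base; below 0 it is lifted. A snug fit: it takes about 4 to 7 N to move down and stays where it is left
- cap_jar: Open glass jar of steel bottle caps, 90 mm wide, 105 mm high. Origins of this and the things below: centre of the underside. Leave alone
- funnel: Steel funnel standing on its mouth, 102 mm wide, 118 mm high. Leave alone
- measuring_cup: Clear plastic measuring cup, 88 mm wide, 100 mm high, handle at its +y. Leave alone
- shaker: Slim aluminium cocktail shaker, 79 mm wide, 226 mm high. Leave alone
- bottle: Amber bottle, still open, 61 mm wide, 228 mm high. Leave alone
- jigger: Brass double-cone jigger, 45 mm wide, 84 mm high, beside the capper's base on its +y side. Leave alone
- opener: Flat bottle opener, 177 x 40 x 4 mm, lying beside the capper's base on its -y side, long side along its own x. Leave alone

How it is judged:
By the outcome, as a careful person would: the job done as asked, in the order asked, and still so for the second after the job is handed in, with the robot touching nothing.
It also fails if it takes over 56 s, if anything falls off the work surface, if the arm or the gripper's body presses on something with over 40 N, if the wrist force passes 120 N, or if a joint passes its speed limit or range.

## Working session

There is one attempt and no reset: what is moved stays moved. The work goes in short steps, Python scripts to look and compute and a shell command to move; the robot and the scene stay as the last step left them, time stands still between calls to the robot, and variables do not carry over. Pictures are saved under pics/ and viewed, about 8 in all and at most 12, crops included, and the job is handed in when it is done.

```bash
mkdir -p pics
python3 - <<'E'
from station import readout, grab_frame
import cv2
s=readout.observe();print(s)
for n in("top","side"):
    f=grab_frame(n);print(n,{k:v for k,v in f.items() if k!='img'})
    cv2.imwrite(f"pics/{n}0.png",cv2.resize(f['img'][:,:,::-1],(800,600),interpolation=cv2.INTER_CUBIC))
E
```

```text
{'t': 0.0, 'q': array([-1.43356023,  0.43522915,  0.02497484,  1.57407179, -0.01161849,
        1.13402119, -0.07508128]), 'joint_vel': array([-0.00017069, -0.00112401,  0.00110363,  0.00138767,  0.00091753,
       -0.00065695,  0.0015521 ]), 'tau': array([ 8.70818349e-04, -6.67853236e+01,  9.85439345e-01, -3.14458001e+01,
       -6.04481692e-02,  4.28103260e-02,  1.65922324e-04]), 'position': array([148.39430572, 606.60461528, 225.95096094]), 'eef_rot': array([-1.57237544e+00, -1.27849009e-04, -2.39896347e-01]), 'wrist_force': array([-0.04049917,  1.15160366, -0.61848951]), 'torque': array([0.02055088, 0.02179212, 0.02151768]), 'opening': 92.11531702215993}
top {'fx': 371.29893451996884, 'fy': 371.29893451996884, 'cx': 256.29962311864, 'cy': 191.2586025621611, 'dist_coeffs': array([-0.03865003,  0.        ,  0.        ,  0.        ,  0.        ]), 'rvec': array([ 2.16703854, -2.16758945,  0.12601441]), 'tvec': array([-1.06646775e+00,  5.04123592e+02,  1.31248146e+03])}
side {'fx': 414.410423265525, 'fy': 414.410423265525, 'cx': 248.61646575294873, 'cy': 183.46883757348456, 'dist_coeffs': array([-0.02750095,  0.        ,  0.        ,  0.        ,  0.        ]), 'rvec': array([ 0.27767061, -2.76502051,  1.32216001]), 'tvec': array([ 458.40747611,  257.55399609, 1607.03352617])}
```

View pics/top0.png

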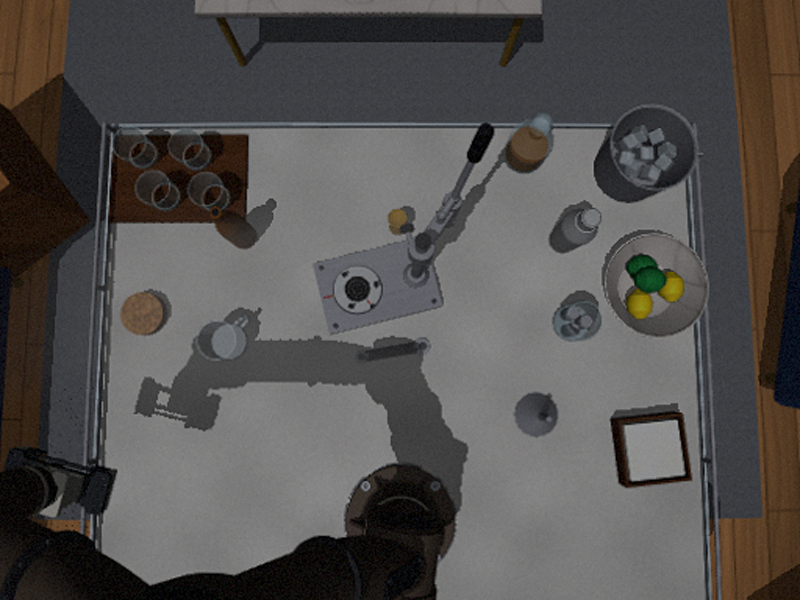

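View pics/side0.png

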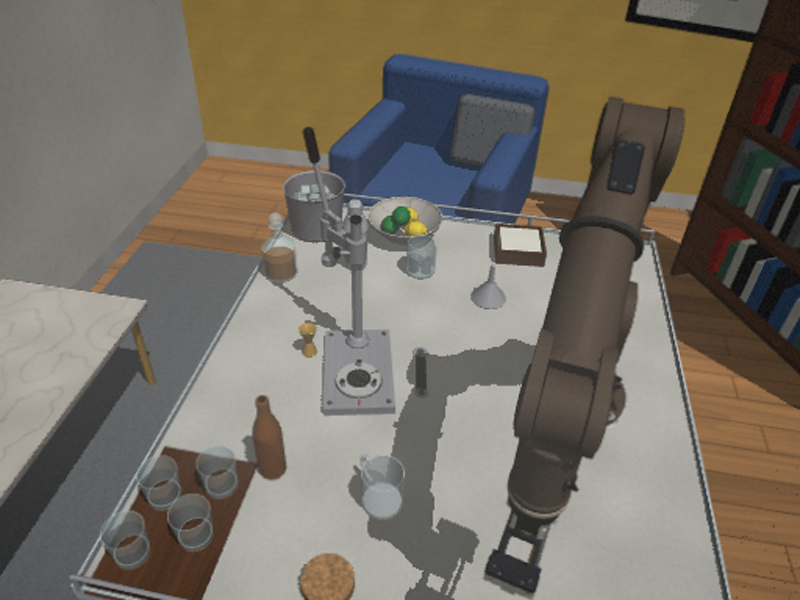

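The top view shows the rest at about (357,290), the pin line at (328,296) and the pillar at right. I'll enlarge that part.

```bash
cat > h.py <<'E'
import numpy as np,cv2
def ray(f,u,v,z):
    K=np.array([[f['fx'],0,f['cx']],[0,f['fy'],f['cy']],[0,0,1]])
    p=cv2.undistortPoints(np.array([[[u,v]]],float),K,f['dist_coeffs'])[0,0]
    R=cv2.Rodrigues(f['rvec'])[0];c=-R.T@f['tvec'];d=R.T@np.array([p[0],p[1],1])
    return c+d*(z-c[2])/d[2]
def proj(f,P):
    K=np.array([[f['fx'],0,f['cx']],[0,f['fy'],f['cy']],[0,0,1]])
    return cv2.projectPoints(np.array(P,float).reshape(-1,1,3),f['rvec'],f['tvec'],K,f['dist_coeffs'])[0][:,0]
E
python3 - <<'E'
from station import grab_frame
from h import *
f=grab_frame("top")
u0,v0=190,145
cv2.imwrite("pics/c1.png",cv2.resize(f['img'][v0:v0+75,u0:u0+100,::-1],(800,600),interpolation=cv2.INTER_CUBIC))
for p in[(357,290,32),(328,296,24)]: print(ray(f,p[0]*.64,p[1]*.64,p[2]))
E
```

```text
[524.1760522   99.08087626  32.        ]
[511.16705165 166.76255366  24.        ]
```

View pics/c1.png

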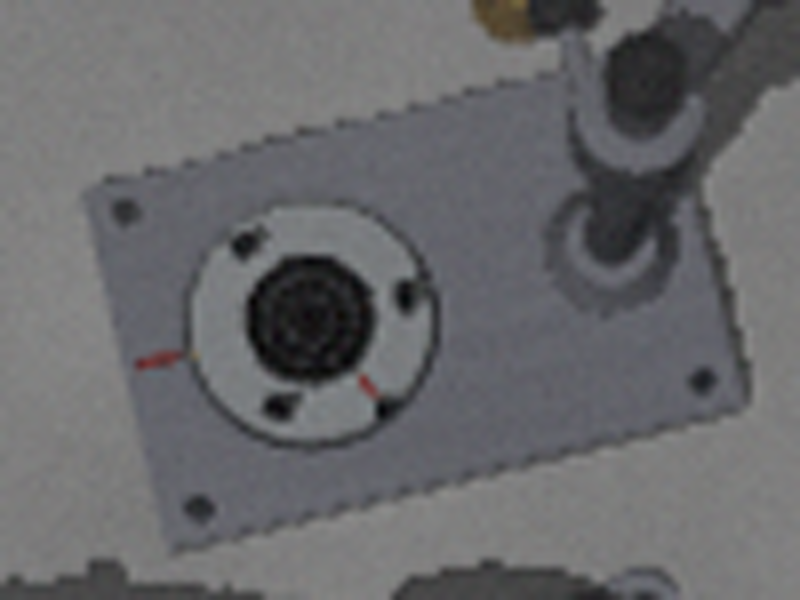

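```bash
python3 - <<'E'
from station import grab_frame
from h import *
f=grab_frame("top")
P={}
for n,u,v,z in[("c",311,320,32),("line0",137,365,24),("line1",182,355,24),("lug1",246,243,47),("lug0",406,293,47),("lug2",281,407,47),("notch",386,405,31),("pilfoot",612,258,30)]:
    P[n]=ray(f,190+u/8-.44,145+v/8-.44,z)
L=(P['lug0']+P['lug1']+P['lug2'])/3
for n,p in P.items(): d=p-P['c'];print(n,p.round(1),np.hypot(*d[:2]).round(1),np.degrees(np.arctan2(d[1],d[0])).round(1))
C=(P['lug0']*1+P['lug2']-2*0*L)/2
E
python3 -m jog '[[0.65,0,-10,0,0]]'
```

```text
c [528.   99.3  32. ] 0.0 0.0
line0 [508.5 178.4  24. ] 81.5 103.8
line1 [513.  158.1  24. ] 60.7 104.2
lug1 [560.7 127.5  47. ] 43.3 40.8
lug0 [538.2  56.   47. ] 44.5 -76.7
lug2 [487.1 111.2  47. ] 42.6 163.7
notch [489.6  65.3  31. ] 51.2 -138.5
pilfoot [556.5 -36.6  30. ] 138.8 -78.1
t: 0.3
position: [148.2, 605.9, 235.1]
eef_rot: [-1.575, -0.0, -0.24]
wrist_force: [0.4, -0.5, 0.1]
opening: 87.4
```

```bash
python3 -m jog '[[0.65,37,0,-30,0],[0.65,37,0,-30,0],[0.65,37,0,-30,0],[0.65,37,0,-30,0],[0.65,37,0,-30,0],[0.65,37,0,-30,0],[0.65,37,0,-30,0]]'
```

```text
t: 1.0
position: [352.0, 340.0, 239.9]
eef_rot: [-1.566, 0.002, -0.226]
wrist_force: [0.6, -0.1, -1.4]
opening: 76.1
```

```bash
python3 -m jog '[[0.65,37,0,-32,0],[0.65,37,0,-32,0],[0.65,37,0,-32,0],[0.65,37,0,-32,0],[0.65,37,0,-32,0],[0.65,37,0,-32,0],[0.65,2,20,-1,7],[0.65,0,0,0,0]]'
python3 - <<'E'
from station import grab_frame,readout
from h import *
f=grab_frame("wrist");s=readout.observe();print(s['position'],s['eef_rot'],s['q'])
np.savez("w1.npz",**f)
print(proj(f,[(528,99,32),s['position']]))
cv2.imwrite("pics/w1.png",cv2.resize(f['img'][:,:,::-1],(800,600),interpolation=cv2.INTER_CUBIC))
E
```

```text
t: 1.8
position: [535.4, 88.2, 226.0]
eef_rot: [-1.558, -0.006, -0.359]
wrist_force: [-0.7, 0.4, 0.0]
opening: 75.7
[536.3542755   87.84367576 227.69055136] [-1.55759165 -0.00890298 -0.35533522] [-0.53235047  0.29602839  0.35557723  1.80600406 -0.12531699  1.04597429
  1.08598908]
[[257.66326041 163.49748801]
 [253.81484738 242.8621553 ]]
```

View pics/w1.png

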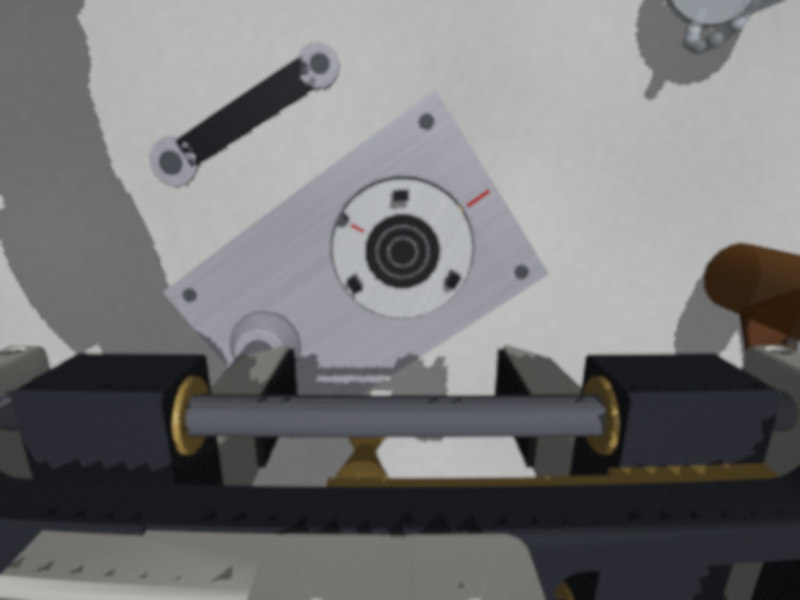

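The wrist view shows the rest's centre at (402,251), the red base line from (467,205) to (489,191), the notch at (342,220), and lugs at (400,195), (354,284) and (453,280).

Run:
```python
from h import *
f=np.load("w1.npz")
P={}
for n,u,v,z in[("c",402,251,32),("line0",489,191,24),("line1",467,205,24),("lug2",400,195,47),("lug0",354,284,47),("lug1",453,280,47),("notch",342,219,31)]:
    P[n]=ray(f,(u+.5)*.64-.5,(v+.5)*.64-.5,z)
for n,p in P.items(): d=p-P['c'];print(n,p.round(1),np.hypot(*d[:2]).round(1),np.degrees(np.arctan2(d[1],d[0])).round(1))
```

```text
c [524.2  99.7  32. ] 0.0 0.0
line0 [505.1 179.3  24. ] 81.9 103.5
line1 [509.4 159.7  24. ] 61.9 103.9
lug2 [482.6 113.2  47. ] 43.8 162.0
lug0 [532.6  57.   47. ] 43.5 -78.9
lug1 [556.4 128.9  47. ] 43.5 42.3
notch [484.6  65.   31. ] 52.6 -138.8
```

```bash
python3 -m jog '[[0.65,-14,0,7,0],[0.65,0,40,0,0],[0.65,0,40,0,0],[0.65,0,40,0,0],[0.65,0,30,0,0],[0.65,0,0,0,0]]'
python3 - <<'E'
from station import grab_frame,readout
from h import *
s=readout.observe();print(s['position'],s['eef_rot'])
f=grab_frame("wrist");np.savez("w2.npz",**f)
cv2.imwrite("pics/w2.png",cv2.resize(f['img'][:,:,::-1],(800,600),interpolation=cv2.INTER_CUBIC))
E
```

```text
t: 2.45
position: [530.3, 112.1, 82.5]
eef_rot: [-1.546, -0.016, -0.323]
wrist_force: [-0.8, 0.6, -0.1]
opening: 76.0
[530.29482897 112.05101629  82.48541819] [-1.54594108 -0.0163367  -0.32294041]
```

View pics/w2.png

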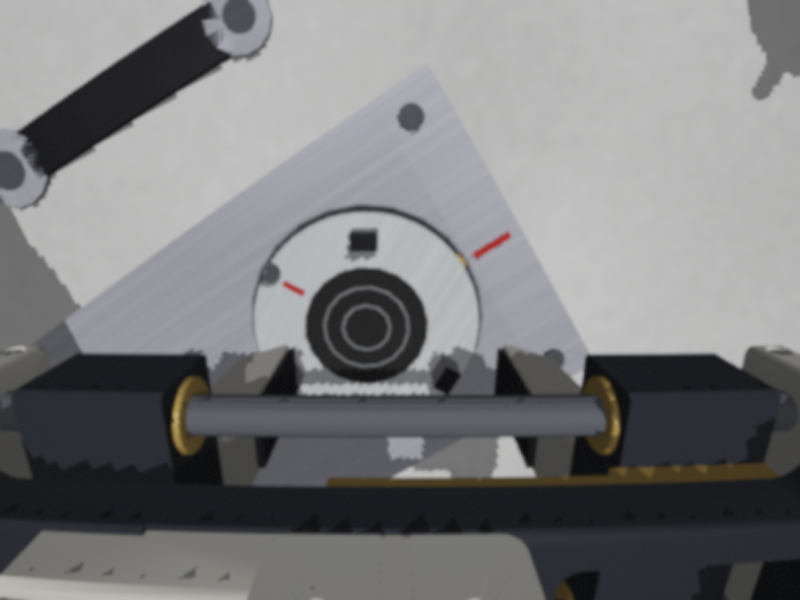

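```bash
python3 -m jog '[[0.65,-1,0,-13,0],[0.65,0,0,0,0]]'
python3 - <<'E'
from h import *
f=np.load("w2.npz")
for u,v,z in[(366,325,32),(363,239,47),(510,235,24),(474,256,24),(269,272,31)]:
    print(ray(f,(u+.5)*.64-.5,(v+.5)*.64-.5,z).round(1))
E
```

```text
t: 2.7
position: [527.7, 100.9, 87.6]
eef_rot: [-1.542, -0.021, -0.319]
wrist_force: [-0.1, -0.6, 0.3]
opening: 75.6
[523.7 100.   32. ]
[481.8 114.1  47. ]
[505.6 179.5  24. ]
[509.9 160.1  24. ]
[484.4  65.5  31. ]
```

```bash
python3 -m jog '[[0.65,-3,15,-2,0],[0.65,0,15,0,0],[0.65,0,0,0,0]]'
```

```text
t: 3.0
position: [528.7, 100.9, 63.0]
eef_rot: [-1.535, -0.029, -0.319]
wrist_force: [0.0, -0.5, 0.3]
opening: 75.9
```

```bash
python3 -m jog '[[0.65,-5,12,-2,0],[0.65,-1,11,0,0],[0.65,0,0,0,0]]'
```

```text
t: 3.3
position: [526.1, 101.9, 43.6]
eef_rot: [-1.531, -0.035, -0.319]
wrist_force: [-0.4, 0.1, 0.4]
opening: 75.8
```

```bash
python3 -m jog '[[0.65,-2,5,-2,0],[0.65,0,0,0,4],[0.65,0,0,0,4],[0.65,0,0,0,4]]'
```

```text
t: 3.7
position: [524.9, 100.8, 40.1]
eef_rot: [-1.522, -0.027, -0.534]
wrist_force: [-0.6, 1.8, -1.7]
opening: 75.4
```

```bash
python3 -m jog '[[0.65,0,1,-1,5],[0.65,0,0,0,5],[0.65,0,0,0,5],[0.65,0,0,0,5]]'; python3 -m jog '[[0.65,0,0,0,5],[0.65,0,0,0,5],[0.65,0,0,0,0]]'
```

```text
t: 4.1
position: [524.0, 103.0, 40.1]
eef_rot: [-1.514, -0.004, -0.893]
wrist_force: [-0.4, 3.0, -0.5]
opening: 76.0
t: 4.4
position: [523.8, 105.1, 40.7]
eef_rot: [-1.513, 0.008, -1.073]
wrist_force: [0.4, 0.3, -0.4]
opening: 75.6
```

```bash
python3 -m jog '[[0.65,4,1,-1,0],[0.65,2,0,0,4],[0.65,0,0,0,4],[0.65,1,1,0,4],[0.65,0,0,0,0]]'
python3 - <<'E'
from station import grab_frame,readout
from h import *
f=grab_frame("wrist");np.savez("w3.npz",**f)
cv2.imwrite("pics/w3.png",cv2.resize(f['img'][:,:,::-1],(800,600),interpolation=cv2.INTER_CUBIC))
E
```

```text
t: 4.9
position: [526.8, 98.9, 39.5]
eef_rot: [-1.515, 0.022, -1.275]
wrist_force: [-1.2, 0.5, -0.1]
opening: 76.4
```

View pics/w3.png

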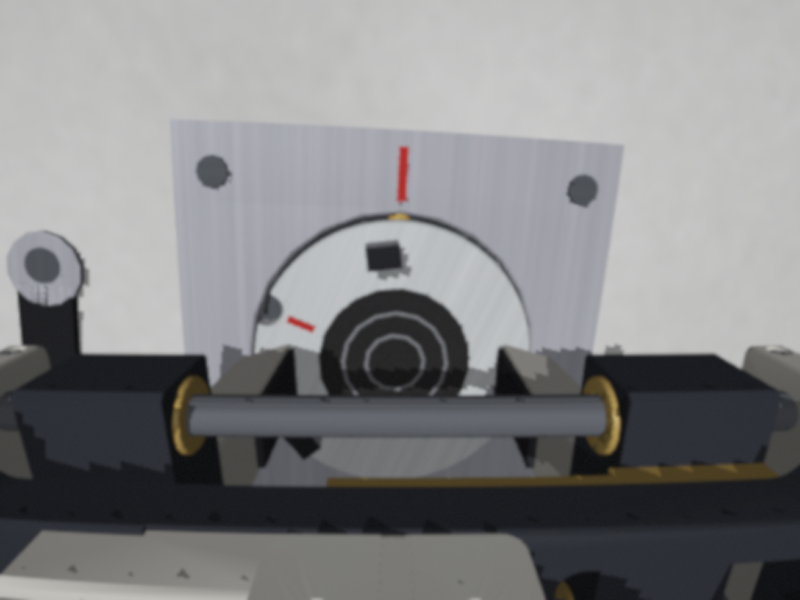

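The rest has turned along: lug2 at (384,256), notch at (270,310), disc centre (396,362), pin line (402,173).

```bash
cat > ang.py <<'E'
import sys,json
from h import *
# args: file, then c lug... as "name u v z"
f=np.load(sys.argv[1]);C=np.array([524.5,99.8])
for a in sys.argv[2:]:
    u,v,z=map(float,a.split(','));p=ray(f,(u+.5)*.64-.5,(v+.5)*.64-.5,z);d=p[:2]-C
    print(a,p.round(1),np.hypot(*d).round(1),np.degrees(np.arctan2(d[1],d[0])).round(1))
E
python3 ang.py w3.npz 396,362,32 384,256,47 270,310,31 404,150,24 402,199,24
```

```text
396,362,32 [525.4  99.9  32. ] 0.9 3.9
384,256,47 [507.8 141.1  47. ] 44.5 112.0
270,310,31 [473.1 106.8  31. ] 51.9 172.3
404,150,24 [505.3 178.   24. ] 80.6 103.8
402,199,24 [509.8 160.7  24. ] 62.7 103.5
```

```bash
python3 -m jog '[[0.65,0,0,-1,5],[0.65,0,0,-1,5],[0.65,0,0,0,5],[0.65,0,0,0,5],[0.65,1,1,0,5]]'
```

```text
t: 5.45
position: [526.7, 97.9, 39.4]
eef_rot: [-1.526, 0.046, -1.706]
wrist_force: [-0.1, 2.5, 2.0]
opening: 76.0
```

```bash
python3 -m jog '[[0.65,-1,0,-2,5],[0.65,-1,0,-1,5],[0.65,0,1,0,5],[0.65,0,0,0,5],[0.65,0,0,0,5],[0.65,0,0,0,0]]';python3 - <<'E'
from station import grab_frame,readout
from h import *
f=grab_frame("wrist");np.savez("w4.npz",**f)
cv2.imwrite("pics/w4.png",cv2.resize(f['img'][:,:,::-1],(800,600),interpolation=cv2.INTER_CUBIC))
E
```

```text
t: 6.05
position: [528.6, 100.3, 40.0]
eef_rot: [-1.544, 0.065, -2.141]
wrist_force: [0.1, 0.1, 0.2]
opening: 75.8
```

View pics/w4.png

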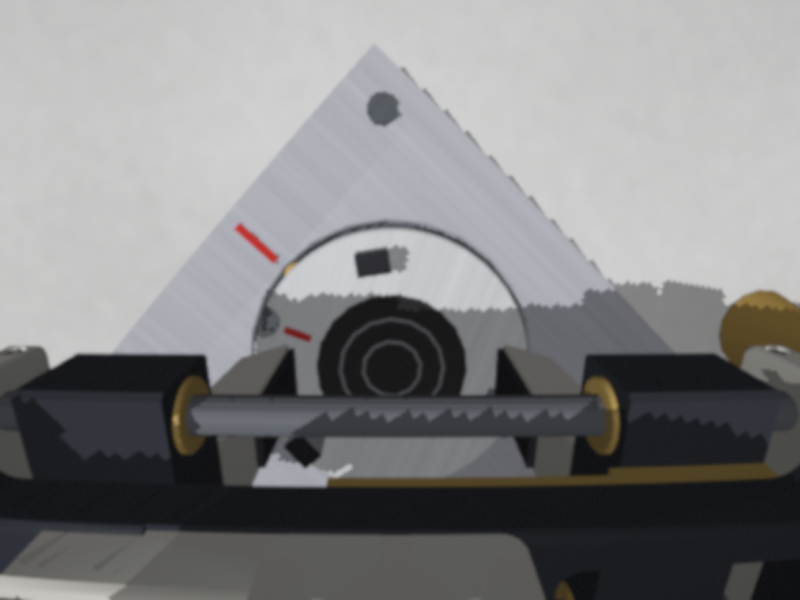

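Notch at (267,322), lug2 (373,262), the pin just visible at (290,268), red line from (238,227) to (276,261).

```bash
python3 ang.py w4.npz 391,368,32 373,262,47 267,322,31 238,227,24 276,261,24
```

```text
391,368,32 [524.6  99.8  32. ] 0.1 10.0
373,262,47 [543.2 140.5  47. ] 44.7 65.3
267,322,31 [494.2 141.9  31. ] 51.9 125.8
238,227,24 [504.6 178.5  24. ] 81.2 104.2
276,261,24 [509.3 159.6  24. ] 61.7 104.3
```

```bash
python3 -m jog '[[0.65,2,1,-3,4],[0.65,0,0,-1,4],[0.65,0,0,0,4],[0.65,0,0,0,3],[0.65,0,0,0,0]]';python3 - <<'E'
from station import grab_frame,readout
from h import *
f=grab_frame("wrist");np.savez("w5.npz",**f)
cv2.imwrite("pics/w5.png",cv2.resize(f['img'][:,:,::-1],(800,600),interpolation=cv2.INTER_CUBIC))
E
```

```text
t: 6.6
position: [527.2, 99.3, 40.0]
eef_rot: [-1.557, 0.073, -2.389]
wrist_force: [0.7, -0.1, 0.9]
opening: 75.8
```

View pics/w5.png

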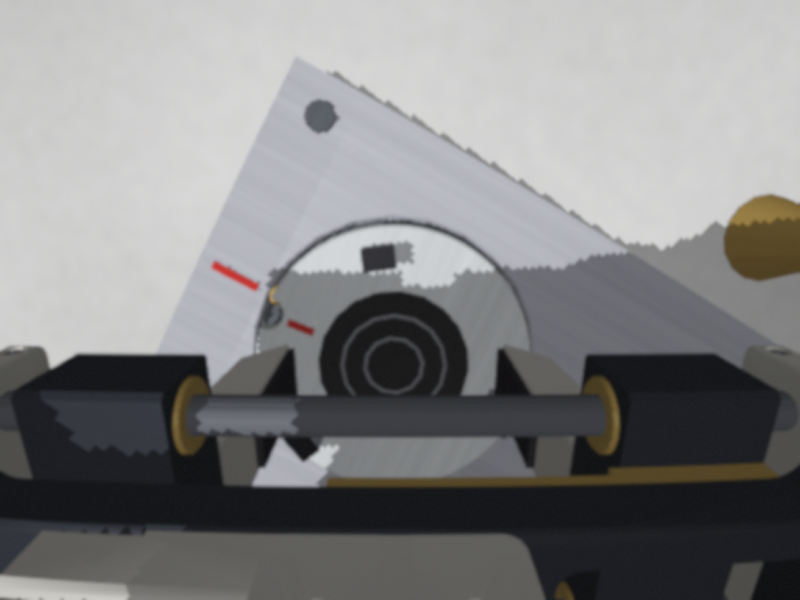

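Now the notch is at (271,315), lug2 at (378,258), red line (214,265) to (258,287).

```bash
python3 ang.py w5.npz 393,365,32 378,258,47 271,315,31 301,328,31 214,265,24 258,287,24
```

```text
393,365,32 [524.6  99.7  32. ] 0.1 -31.2
378,258,47 [553.3 133.8  47. ] 44.5 49.7
271,315,31 [506.9 148.4  31. ] 51.7 109.9
301,328,31 [510.9 136.4  31. ] 39.0 110.3
214,265,24 [504.6 178.6  24. ] 81.3 104.2
258,287,24 [509.7 159.9  24. ] 61.9 103.8
```

```bash
python3 -m jog '[[0.65,0,0,0,3],[0.65,0,0,0,3],[0.65,0,0,0,0]]';python3 - <<'E'
from station import grab_frame,readout
from h import *
f=grab_frame("wrist");np.savez("w6.npz",**f)
cv2.imwrite("pics/w6.png",cv2.resize(f['img'][:,:,::-1],(800,600),interpolation=cv2.INTER_CUBIC))
E
```

```text
t: 6.95
position: [527.7, 98.9, 40.3]
eef_rot: [-1.564, 0.075, -2.485]
wrist_force: [0.2, 0.9, -0.3]
opening: 75.7
```

View pics/w6.png

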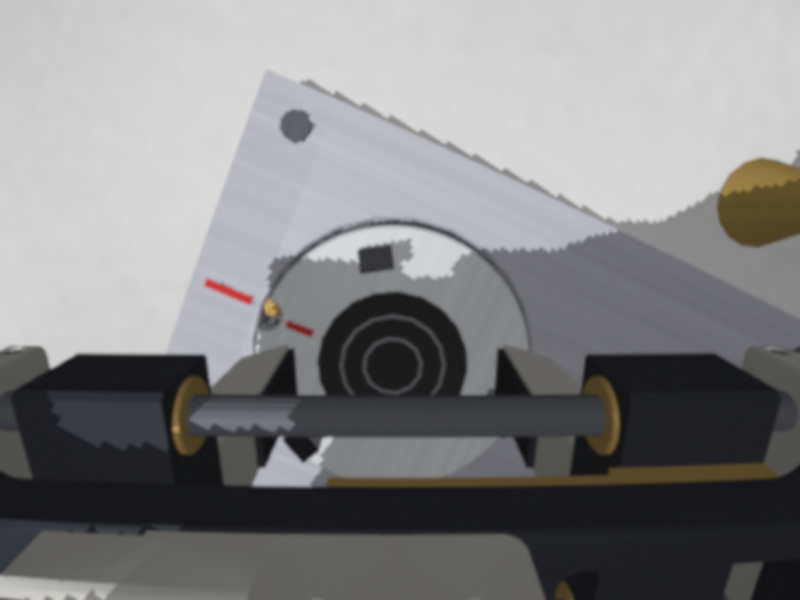

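Brass pin (271,305) now shows in the notch (271,313); lug2 (376,258), disc line (288,324)–(312,333), base line (206,282)–(252,301).

```bash
python3 ang.py w6.npz 392,365,32 376,258,47 271,315,31 300,328,31 206,282,24 252,301,24 271,306,22.5
```

```text
392,365,32 [524.7  99.8  32. ] 0.2 2.9
376,258,47 [556.5 131.1  47. ] 44.8 44.4
271,315,31 [511.9 149.7  31. ] 51.5 104.2
300,328,31 [514.5 137.7  31. ] 39.1 104.8
206,282,24 [504.5 179.1  24. ] 81.7 104.1
252,301,24 [509.5 159.7  24. ] 61.8 104.1
271,306,22.5 [512.  152.5  22.5] 54.2 103.4
```

```bash
python3 -m jog '[[0.65,0,0,0,-4],[0.65,0,-15,0,-2],[0.65,0,-15,0,0],[-1,0,-10,0,0],[-1,0,0,0,0],[-1,0,0,0,0],[-1,0,0,0,0],[-1,0,0,0,0]]' 20
```

```text
t: 7.8
position: [522.6, 94.6, 79.8]
eef_rot: [-1.555, 0.068, -2.36]
wrist_force: [-0.3, -0.2, -0.3]
opening: 40.3
```

```bash
python3 -m jog '[[-1,0,0,0,0],[-1,0,0,0,0],[-1,0,0,0,0]]'
```

```text
t: 8.1
position: [522.1, 94.5, 78.8]
eef_rot: [-1.556, 0.067, -2.36]
wrist_force: [0.2, 0.3, 0.4]
opening: 16.6
```

```bash
python3 -m jog '[[-1,0,0,0,0],[-1,0,0,0,0],[-1,0,0,0,0],[-1,-3,15,-2,0],[-1,0,15,0,0],[-1,0,0,0,0]]'
```

```text
t: 8.7
position: [525.2, 99.5, 48.7]
eef_rot: [-1.555, 0.068, -2.359]
wrist_force: [0.4, 0.4, -0.3]
opening: 0.6
```

```bash
python3 -m jog '[[-1,0,10,0,0],[-1,0,3,0,0],[-1,0,2,0,0]]';python3 -m jog '[[-1,0,2,0,0],[-1,0,2,0,0]]';python3 -m jog '[[-1,0,2,0,0],[-1,0,2,0,0]]'
```

```text
t: 9.0
position: [526.7, 99.9, 33.7]
eef_rot: [-1.555, 0.069, -2.359]
wrist_force: [0.7, -0.1, 0.1]
opening: 0.4
t: 9.2
position: [526.8, 100.0, 30.0]
eef_rot: [-1.555, 0.069, -2.36]
wrist_force: [-3.0, -1.5, 5.6]
opening: 0.4
t: 9.4
position: [526.8, 99.9, 26.7]
eef_rot: [-1.556, 0.069, -2.36]
wrist_force: [-1.9, -0.5, 6.2]
opening: 0.6
```

Going down at about 6 N, so the notch is over the pin.

```bash
python3 -m jog '[[-1,0,2,0,0],[-1,0,2,0,0]]';python3 -m jog '[[-1,0,3,0,0],[-1,0,3,0,0]]'
```

```text
t: 9.6
position: [527.0, 99.9, 24.9]
eef_rot: [-1.558, 0.072, -2.361]
wrist_force: [-15.6, -0.3, 50.9]
opening: 0.4
t: 9.8
position: [527.0, 99.9, 24.8]
eef_rot: [-1.564, 0.078, -2.364]
wrist_force: [-20.5, -2.2, 60.8]
opening: 0.3
```

```bash
python3 -m jog '[[-1,0,-4,0,0],[-1,0,-20,0,0],[-1,0,-40,0,0],[-1,0,-40,0,0],[-1,0,-20,0,0],[-1,0,0,0,0],[-1,0,0,0,0]]';python3 - <<'E'
from station import grab_frame,readout
from h import *
f=grab_frame("wrist");np.savez("w7.npz",**f)
cv2.imwrite("pics/w7.png",cv2.resize(f['img'][:,:,::-1],(800,600),interpolation=cv2.INTER_CUBIC))
print(readout.observe()['wrist_force'])
E
```

```text
t: 10.5
position: [519.6, 92.5, 155.4]
eef_rot: [-1.564, 0.082, -2.366]
wrist_force: [0.4, -0.7, -0.1]
opening: 0.6
[ 0.4862906   0.49603691 -0.46729583]
```

View pics/w7.png

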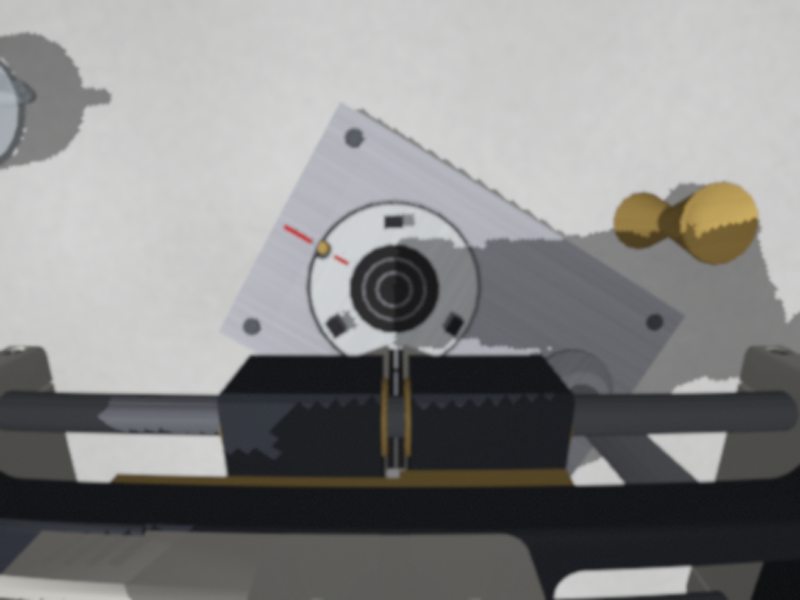

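The brass pin at (322,248) sits in the notch and the red lines are in line. The hand is clear.

```bash
python3 -c "
from station import ticket;print(ticket.finish_job())"
```

```text
the job is handed in; nothing more can be done
None
```

The bottle rest is turned onto the pin and pressed fully home, and I handed the job in at about 10.5 s of the 56 s allowed.

- **Turning:** I pushed lug1's counterclockwise face with one fingertip and turned the rest about 117° clockwise. The last close look put the notch within about 1° of the pin.
- **Pressing:** I pressed the rubber pad with the shut fingers. It went down at about 6 N and stopped hard at a tip height of about 24.8 mm, against 25 mm when home. The wrist force reached about 65 N at the stop (limit 120 N).
- **Last checks:** The final wrist picture shows the brass pin in the notch with the two red lines in line. The hand was at about 155 mm, with no force on the wrist.
- **Not checked:** I judged "flush" from the tip height and the hard stop, with no separate height measurement. I did not compare the other things on the cart before and after. The jigger was upright in the last picture, and no unexpected forces showed.

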